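# Sort rivet tins by weight

### The job

The two red-lidded rivet tins look alike, so lift each clear of the bench and judge by its weight on the wrist which kind it is. Stand a well-filled tin (more than about 400 g) upright in the bare wooden tray and a nearly empty one (less than that) upright in the green tray; both may belong in the same tray, side by side. Set them down rather than dropping them.

Things in the scene. Friction and masses are not known exactly. Their poses are not given: they have to be found in the camera images.
- tin_a_center (a point): one of two identical closed steel tins of rivets with a paper label and a RED lid (the tin with a blue lid is not part of the job); round, 56 mm in diameter in its lowest 58 mm, with a 48 mm lid on top; 72 mm tall in all, standing upright on the bench; this point is its centre, 36 mm above its underside, z up. Its mass is hidden: anything from 120 to 680 g, drawn independently for each tin, so both may be heavy or both light
- tin_b_center (a point): the other of two identical closed steel tins of rivets with a paper label and a RED lid (the tin with a blue lid is not part of the job); round, 56 mm in diameter in its lowest 58 mm, with a 48 mm lid on top; 72 mm tall in all, standing upright on the bench; this point is its centre, 36 mm above its underside, z up. Its mass is hidden: anything from 120 to 680 g, drawn independently for each tin, so both may be heavy or both light
- wood_tray: bare pale wooden tray for the HEAVY tins: low open tray fixed to the bench, 130 mm (its x) by 210 mm (its y) outside, 18 mm high, walls and floor 6 mm thick; origin at the centre of its underside, so its inner floor is 6 mm above the origin; turned by up to 0.3 rad. Room for both tins side by side along its y, e.g. 48 mm either side of its middle
- green_tray: green-painted tray for the LIGHT tins: low open tray fixed to the bench, 130 mm (its x) by 210 mm (its y) outside, 18 mm high, walls and floor 6 mm thick; origin at the centre of its underside, so its inner floor is 6 mm above the origin; turned by up to 0.3 rad. Room for both tins side by side along its y, e.g. 48 mm either side of its middle
Mind the look-alikes: they are no part of the job. Leave any purple look-alike of the wood_tray alone.

How it is judged:
At the end, for the whole second after the job is handed in: Each red-lidded tin stands released, at rest and upright (within about 10 degrees) on the floor of a tray, wholly within its walls: over 460 g it must be in the wooden tray, under 340 g in the green tray; between 340 and 460 g either tray will do (((x of tin_a_center in the frame of wood_tray between -0.048 and 0.048 m and y of tin_a_center in the frame of wood_tray between -0.088 and 0.088 m and z of tin_a_center in the frame of wood_tray between 0.034 and 0.05 m and contact force between tin_a and wood_tray above 3.34 N) or (x of tin_a_center in the frame of green_tray between -0.048 and 0.048 m and y of tin_a_center in the frame of green_tray between -0.088 and 0.088 m and z of tin_a_center in the frame of green_tray between 0.034 and 0.05 m and contact force between tin_a and green_tray between 0.5 and 4.51 N)) and angle between each of tin_a_center, tin_b_center's own z axis and vertical below 0.17 rad and linear speed of each of tin_a, tin_b below 0.02 m/s and ((x of tin_b_center in the frame of wood_tray between -0.048 and 0.048 m and y of tin_b_center in the frame of wood_tray between -0.088 and 0.088 m and z of tin_b_center in the frame of wood_tray between 0.034 and 0.05 m and contact force between tin_b and wood_tray above 3.34 N) or (x of tin_b_center in the frame of green_tray between -0.048 and 0.048 m and y of tin_b_center in the frame of green_tray between -0.088 and 0.088 m and z of tin_b_center in the frame of green_tray between 0.034 and 0.05 m and contact force between tin_b and green_tray between 0.5 and 4.51 N))); the robot touches nothing.
It fails at once if the first red-lidded tin is dropped (falls free faster than 0.7 m/s, about 25 mm) (linear speed of tin_a above 0.7 m/s and contact force between the fingers and tin_a below 0.01 N).
It fails at once if the second red-lidded tin is dropped (falls free faster than 0.7 m/s, about 25 mm) (linear speed of tin_b above 0.7 m/s and contact force between the fingers and tin_b below 0.01 N).
It also fails if it takes over 58 s, if anything falls off the work surface, if the arm or the gripper's body presses on something with over 40 N, if the wrist force passes 120 N, or if a joint passes its speed limit or range.

### The arm

A 7-joint arm with a two-finger parallel gripper is mounted at the origin on the work surface. World frame = base frame: x ahead of the robot, y to its left, z up, the work surface at z = 0. Lengths are in m, angles in rad, forces in N, time in s.
With the tool pointing down it reaches from about 0.35 to 0.9 m from the base axis. Payload 8.1 kg.
Tool frame: the origin (TCP) lies on the centre line of the jaws, within the pads' length; the fingertips stand 17 mm ahead of it and the grasp point (between the pads) lies 2 mm behind it; z points along the fingers, y is the direction in which the jaws open and shut (so a half turn about z gives the same grasp; the last joint's range is limited). The gripper opens to 92 mm and grips with 3 to 60 N. Pads are 19 mm wide; open, the fingers measure 130 mm over their backs; the gripper's body (75 mm by 190 mm) begins 47 mm behind the grasp point.
Start: joints at [-1.253, 0.434, 0.025, 1.573, -0.012, 1.134, -0.075], TCP at [0.255, 0.57, 0.244] pointing down, gripper open.
Joint ranges: [-2.62, 2.62], [-0.44, 2.09], [-1.27, 1.32], [0.08, 2.57], [-1.32, 4.46], [0.12, 2], [-2.74, 2.74]. Speed limits (rad/s): [2.22, 2.22, 3.01, 3.01, 3.14, 3.14, 3.14].

### API

Orientations are given as a rotation vector (axis times angle).
In Python, from cell import arm, imaging, job gives the robot as it stands.
- The arm moves only by the tool jog_arm, never from a script. Its argument "moves" is a list of rows, each an object with "fingers": the closure, from -1 (fully open) to 1 (shut); "xyz": the shift along the tool's x, y, z in cm, a list of three; "angular": the turn, a rotation vector about the tool's x, y, z in rad, a list of three. In form: [{"fingers": fingers, "xyz": [dx, dy, dz], "angular": [ax, ay, az]}, ...]. A call has 1 to 12 rows; each row is the pose to reach, as a shift and turn from the pose commanded when the call began, along the tool's axes at that moment; what a row does not reach only later rows make up. A row lasts 1/8 s, in which the tool goes at most 62.5 mm and 10.7 degrees, less where a joint would pass 70% of its speed; a pose out of reach is approached as far as the arm can. A call with a gripper value outside its range is refused whole. The fingers move at their own pace and stop on an object; "grip_force" is the grip in N (left out, the last holds). Time passes only in rows, so rows that repeat a pose let the fingers close. It gives the time, the measured TCP pose, the force and the opening at its end, in the units of the state.
- arm.observe(): the state, without advancing time (a new reading comes with each control period).
- imaging.get_image(name): name is "scene" or "top"; returns the picture (480x640x3 uint8, red, green, blue); there is no depth.
- imaging.camera_params(name): a dict with "fx", "fy", "cx", "cy" (pixels), "rvec" (rotation vector, rad) and "tvec" (3), from world to camera coordinates, as OpenCV has them. Camera axes: x right, y down, z forward; pixel columns grow to the right and rows downward; lengths in m; the calibration is good to about 2 mm. A picture is of the moment at which its call begins. camera_params takes no time and is no camera call.
- job.sign_off(): hands the job in, once; it reports no verdict.
The state is a dict: "clock": time; "joints": joint angles; "dq": joint speeds; "joint_efforts": joint torques, N m; "position": TCP position; "ee_rot": TCP orientation; "force": force on the tool from outside, world axes, zero at the start; "ft_torque": the same for the moment, N m; "width": opening from 0.0 (shut) to 1.0 (fully open).
Only numpy, scipy, OpenCV 4.12 (cv2) and the standard library are available. Lean on these libraries where they do the work, as an engineer would, in place of code of your own. Each camera call takes 0.05 s, during which the arm holds its last target. There are 200 camera calls.

## Working session

There is one attempt and no reset: what is moved stays moved. The work goes in short steps, Python scripts to look and compute and a tool call to move; the robot and the scene stay as the last step left them, time stands still between calls to the robot, and variables do not carry over. Pictures are saved under pics/ and viewed, about 8 in all and at most 12, crops included, and the job is handed in when it is done.

Besides the shell and the picture viewer there is one more tool, called after ">>>" in YAML: its name, and indented under it one key for each argument. jog_arm: Moves the arm, as the interface text tells. Its arguments: {"type":"object","properties":{"moves":{"type":"array"},"grip_force":{"type":"number"}},"required":["moves"]}

```bash
ls; mkdir -p pics; python3 - <<'E'
from cell import arm, imaging, job
import cv2
for n in("scene","top"):
    cv2.imwrite(f"pics/{n}0.png",imaging.get_image(n)[:,:,::-1]); print(imaging.camera_params(n))
print(arm.observe())
E
```

```text
pics
{'fx': 440.998721247464, 'fy': 440.998721247464, 'cx': 323.8181791745612, 'cy': 234.5552156831516, 'rvec': array([ 2.50315622,  0.77002212, -0.21737381]), 'tvec': array([-0.40981517, -0.21515708,  0.9851041 ])}
{'fx': 511.8930426879135, 'fy': 511.8930426879135, 'cx': 311.0362914812886, 'cy': 245.49401579180272, 'rvec': array([ 2.12696521, -2.13223887,  0.14833601]), 'tvec': array([0.00949067, 0.49847493, 0.98817064])}
{'clock': 0.1, 'joints': array([-1.25258802,  0.43511605,  0.02497339,  1.57396464, -0.01157818,
        1.13400977, -0.07507724]), 'dq': array([-0.00117627, -0.00046488, -0.00030619, -0.00192578, -0.00097397,
       -0.00026942,  0.00158765]), 'joint_efforts': array([ 2.87355848e-03, -6.69117236e+01,  9.87964086e-01, -3.15144324e+01,
       -6.05029240e-02,  3.72900465e-02,  7.50931963e-05]), 'position': array([0.25519272, 0.57007176, 0.24306263]), 'ee_rot': array([-6.56164608e-01, -3.07215855e+00,  2.11397148e-03]), 'force': array([ 0.4605384 ,  0.58775012, -0.37384369]), 'ft_torque': array([-0.02728646, -0.02419754, -0.01637023]), 'width': 0.9990004296417839}
```

View pics/scene0.png

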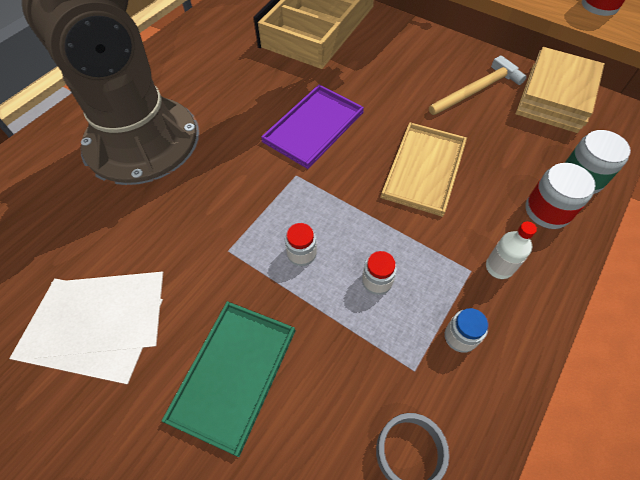

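View pics/top0.png

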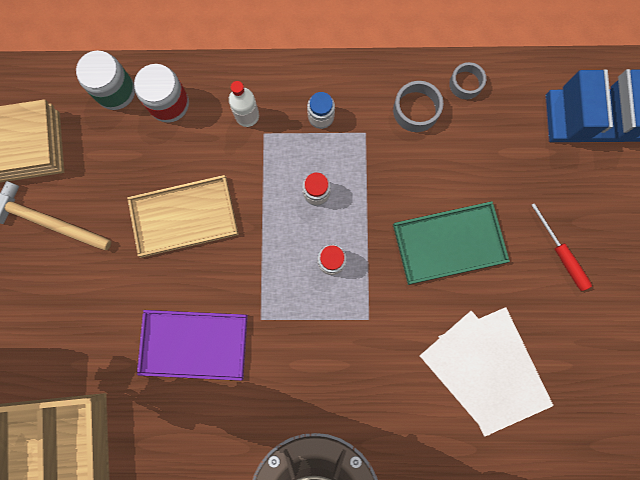

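The scene picture shows red-lidded tins at (300,240) and (380,267); the top picture shows them at (316,186) and (332,259).

Things that could be mistaken for the targets, in top-picture pixels:
- **Tins:** blue-lid tin (321,105), red-capped bottle (237,90), jars with red or green bodies (160,90) and (104,80).
- **Trays:** purple tray (193,345), wood stack (25,140), divided box (50,440).

My choices are the two red-lidded tins, the pale wooden tray (183,216) and the green tray (452,243). Next I'll measure these.

```bash
cat > h.py <<'E'
import cv2, numpy as np
from cell import arm, imaging
from scipy.spatial.transform import Rotation as R
def ray(n,uv,z):
    p=imaging.camera_params(n); M=R.from_rotvec(p["rvec"]).as_matrix()
    d=M.T@np.array([(uv[0]-p["cx"])/p["fx"],(uv[1]-p["cy"])/p["fy"],1]); c=-M.T@p["tvec"]
    return c+d*(z-c[2])/d[2]
def proj(n,P):
    p=imaging.camera_params(n); q=R.from_rotvec(p["rvec"]).as_matrix()@np.array(P)+p["tvec"]
    return q[:2]/q[2]*p["fx"]+[p["cx"],p["cy"]]
def blobs(img,lo,hi,amin):
    h=cv2.cvtColor(img,cv2.COLOR_RGB2HSV); m=cv2.inRange(h,lo,hi)
    m=cv2.morphologyEx(m,cv2.MORPH_CLOSE,np.ones((5,5)))
    cs,_=cv2.findContours(m,cv2.RETR_EXTERNAL,cv2.CHAIN_APPROX_NONE)
    return [c for c in cs if cv2.contourArea(c)>amin]
def tins(n):
    out=[]
    for c in blobs(imaging.get_image(n),(0,200,130),(8,255,255),150):
        (u,v),_,_=cv2.fitEllipse(c); out.append((np.round((u,v)),cv2.contourArea(c),ray(n,(u,v),.072).round(4)))
    return out
E
python3 - <<'E'
from h import *
for n in("scene","top"):
    print(n,proj(n,arm.observe()["position"]))
    for t in tins(n): print(t)
    img=imaging.get_image(n)
    for name,lo,hi in(("green",(65,80,40),(90,255,200)),("wood",(14,60,120),(28,190,255))):
        for c in blobs(img,lo,hi,3000):
            r=cv2.minAreaRect(cv2.convexHull(c))
            q=np.array([ray(n,p,.016)[:2] for p in cv2.convexHull(c)[:,0].astype(float)],np.float32)
            print(name,np.round(r[0]),cv2.minAreaRect(q))
E
```

```text
scene [380.46194707 -56.27969565]
(array([381., 264.]), 491.0, array([ 0.6166, -0.006 ,  0.072 ]))
(array([300., 234.]), 430.5, array([ 0.4698, -0.0359,  0.072 ]))
green [229. 375.] ((0.5082501769065857, -0.2790064811706543), (0.13199074566364288, 0.20922838151454926), 12.48648452758789)
wood [424. 167.] ((0.5664755702018738, 0.2719894349575043), (0.13131454586982727, 0.22274507582187653), 13.199832916259766)
wood [562.  89.] ((0.7224618792533875, 0.6663947105407715), (0.1576639711856842, 0.2679201662540436), 8.665273666381836)
wood [564.  26.] ((0.6725629568099976, 0.9243783950805664), (0.4117037057876587, 0.21922287344932556), 33.92644500732422)
wood [305.  21.] ((0.06993342190980911, 0.5214618444442749), (0.2263515293598175, 0.303472101688385), 15.281041145324707)
top [-51.13408098 380.14871029]
(array([332., 257.]), 389.5, array([ 0.4703, -0.0324,  0.072 ]))
(array([574., 268.]), 528.0, array([ 0.4482, -0.4941,  0.072 ]))
green [451. 242.] ((0.5083879232406616, -0.2763243317604065), (0.12944236397743225, 0.21051457524299622), 12.388385772705078)
wood [ 46. 440.] ((0.11511866748332977, 0.527272641658783), (0.15376120805740356, 0.18112647533416748), 5.645824432373047)
wood [181. 216.] ((0.5667440295219421, 0.278654009103775), (0.13270874321460724, 0.21125492453575134), 13.064925193786621)
wood [ 28. 139.] ((0.7388499975204468, 0.6167395114898682), (0.16874411702156067, 0.13189128041267395), 8.474800109863281)
```

```bash
python3 -c "
import cv2
i=cv2.imread('pics/top0.png')[80:300,110:530]
cv2.imwrite('pics/crop0.png',cv2.resize(i,None,fx=1.9,fy=1.9,interpolation=cv2.INTER_CUBIC))"
```

```text
(no output)
```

View pics/crop0.png

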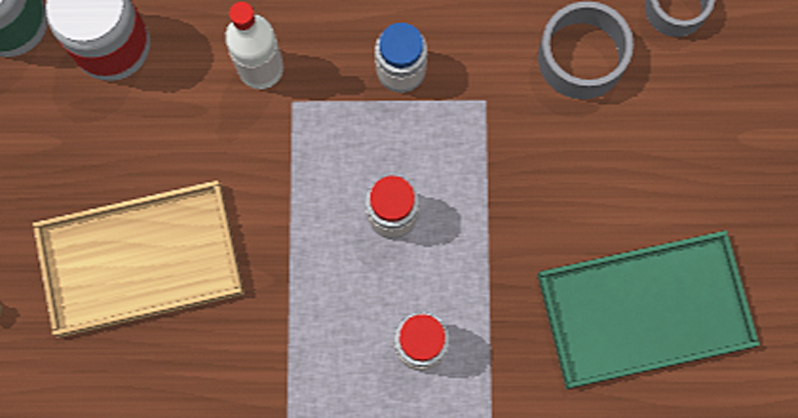

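The crop confirms two red-lidded tins, the pale wood tray and the green tray. Both views agree to a few mm and the tray sizes come out right. I can keep the jaw direction as it is: at a grasp height of 42 mm the fingertips clear the tray walls.

```bash
cat >> h.py <<'E'
def go(*W):
    s=arm.observe(); M=R.from_rotvec(s["ee_rot"]).as_matrix()
    print("clock",s["clock"],"pos",s["position"].round(4),"F",s["force"].round(2),"w",round(s["width"],3),"q",s["joints"].round(2))
    for w in W: print(w,(M.T@(np.array(w)-s["position"])*100).round(2))
def slot(c,deg,y): 
    a=np.radians(deg); return np.array(c)+y*np.array([-np.sin(a),np.cos(a)])
E
python3 - <<'E'
from h import *
print(ray("top",(316.3,184.5),.072), ray("top",(332,258),.072))
for y in(.048,-.048): print("wood",slot((.567,.276),13,y),"green",slot((.508,-.277),12.4,y))
go((.47,-.034,.243),(.47,-.034,.16))
E
```

```text
[ 0.61569854 -0.00292324  0.072     ] [ 0.46865683 -0.03293383  0.072     ]
wood [0.55620235 0.32276976] green [ 0.4976927  -0.23011973]
wood [0.57779765 0.22923024] green [ 0.5183073  -0.32388027]
clock 0.3 pos [0.2553 0.5703 0.2435] F [ 0.29 -0.46  0.18] w 1.002 q [-1.25  0.43  0.02  1.57 -0.01  1.13 -0.08]
(0.47, -0.034, 0.243) [-44.29 -46.39   0.07]
(0.47, -0.034, 0.16) [-44.29 -46.38   8.37]
```

>>> jog_arm:
  moves:
    - {"fingers": -1, "xyz": [-22, -23, 0], "angular": [0, 0, 0]}
    - {"fingers": -1, "xyz": [-22, -23, 0], "angular": [0, 0, 0]}
    - {"fingers": -1, "xyz": [-22, -23, 0], "angular": [0, 0, 0]}
    - {"fingers": -1, "xyz": [-22, -23, 0], "angular": [0, 0, 0]}
    - {"fingers": -1, "xyz": [-22, -23, 0], "angular": [0, 0, 0]}
    - {"fingers": -1, "xyz": [-22, -23, 0], "angular": [0, 0, 0]}
    - {"fingers": -1, "xyz": [-44.3, -46.4, 8], "angular": [0, 0, 0]}
    - {"fingers": -1, "xyz": [-44.3, -46.4, 8], "angular": [0, 0, 0]}
    - {"fingers": -1, "xyz": [-44.3, -46.4, 8], "angular": [0, 0, 0]}
    - {"fingers": -1, "xyz": [-44.3, -46.4, 8], "angular": [0, 0, 0]}
    - {"fingers": -1, "xyz": [-44.3, -46.4, 8], "angular": [0, 0, 0]}
    - {"fingers": -1, "xyz": [-44.3, -46.4, 8], "angular": [0, 0, 0]}
  grip_force: 30

```text
clock: 1.8
position: [0.4708, -0.0372, 0.1631]
ee_rot: [0.662, 3.071, -0.002]
force: [-1.1, 1.4, -0.0]
width: 1.001
```

```bash
python3 - <<'E'
from h import *
go((.47,-.034,.16),(.47,-.034,.04))
for k in range(5): imaging.get_image("top"); print(arm.observe()["force"].round(2))
cv2.imwrite("pics/s1.png",imaging.get_image("scene")[:,:,::-1])
E
```

```text
clock 1.8 pos [ 0.4708 -0.0372  0.1631] F [-1.07  1.38 -0.02] w 1.001 q [-0.32  0.29  0.35  2.06 -0.13  0.82  1.26]
(0.47, -0.034, 0.16) [0.21 0.25 0.31]
(0.47, -0.034, 0.04) [ 0.21  0.27 12.31]
[ 0.47 -2.16 -0.37]
[-0.17 -0.75  0.25]
[-0.49  0.15  0.67]
[ 0.77  0.18 -0.14]
[-0.58 -0.62  0.68]
```

View pics/s1.png

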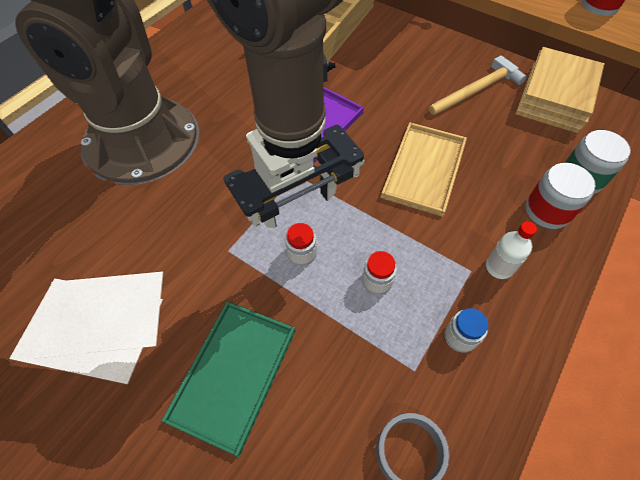

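The gripper is open above the near tin at (300,240), with the neighbouring tin clear. Now I'll descend and grip.

>>> jog_arm:
  moves:
    - {"fingers": -1, "xyz": [0, 0, 4], "angular": [0, 0, 0]}
    - {"fingers": -1, "xyz": [0, 0, 8], "angular": [0, 0, 0]}
    - {"fingers": -1, "xyz": [0, 0, 10.5], "angular": [0, 0, 0]}
    - {"fingers": -1, "xyz": [0, 0, 12.2], "angular": [0, 0, 0]}
    - {"fingers": -1, "xyz": [0, 0, 12.2], "angular": [0, 0, 0]}
    - {"fingers": -1, "xyz": [0, 0, 12.2], "angular": [0, 0, 0]}
    - {"fingers": 1, "xyz": [0, 0, 12.2], "angular": [0, 0, 0]}
    - {"fingers": 1, "xyz": [0, 0, 12.2], "angular": [0, 0, 0]}
    - {"fingers": 1, "xyz": [0, 0, 12.2], "angular": [0, 0, 0]}
    - {"fingers": 1, "xyz": [0, 0, 12.2], "angular": [0, 0, 0]}
    - {"fingers": 1, "xyz": [0, 0, 12.2], "angular": [0, 0, 0]}
    - {"fingers": 1, "xyz": [0, 0, 12.2], "angular": [0, 0, 0]}
  grip_force: 30

```text
clock: 3.6
position: [0.4701, -0.0342, 0.0418]
ee_rot: [0.657, 3.072, -0.0]
force: [-1.0, -1.6, 4.0]
width: 0.605
```

>>> jog_arm:
  moves:
    - {"fingers": 1, "xyz": [0, 0, -2], "angular": [0, 0, 0]}
    - {"fingers": 1, "xyz": [0, 0, -5], "angular": [0, 0, 0]}
    - {"fingers": 1, "xyz": [0, 0, -9], "angular": [0, 0, 0]}
    - {"fingers": 1, "xyz": [0, 0, -12], "angular": [0, 0, 0]}
    - {"fingers": 1, "xyz": [0, 0, -12], "angular": [0, 0, 0]}
    - {"fingers": 1, "xyz": [0, 0, -12], "angular": [0, 0, 0]}
    - {"fingers": 1, "xyz": [0, 0, -12], "angular": [0, 0, 0]}
    - {"fingers": 1, "xyz": [0, 0, -12], "angular": [0, 0, 0]}

```text
clock: 4.6
position: [0.4695, -0.0341, 0.1608]
ee_rot: [-0.656, -3.071, 0.001]
force: [0.2, -0.6, -4.5]
width: 0.608
```

```bash
python3 - <<'E'
from h import *
f=[]
for k in range(14): imaging.get_image("top"); f.append(arm.observe()["force"])
f=np.array(f);print(f[4:].mean(0),f[4:].std(0), "g:",-f[4:,2].mean()/9.81*1000)
go(*[tuple(slot((.508,-.277),12.4,-.048))+(z,) for z in(.16,.046)],*[tuple(slot((.567,.276),13,.048))+(z,) for z in(.16,.046)])
E
```

```text
[-0.06074632  0.21920764 -3.88222728] [0.51366841 0.50566956 0.47394593] g: 395.74182249847445
clock 5.3 pos [ 0.4701 -0.034   0.1618] F [-0.76 -0.49 -3.98] w 0.608 q [-0.33  0.29  0.36  2.06 -0.14  0.81  1.26]
(np.float64(0.518307295704019), np.float64(-0.3238802693600401), 0.16) [-16.24 -24.49   0.18]
(np.float64(0.518307295704019), np.float64(-0.3238802693600401), 0.046) [-16.24 -24.49  11.58]
(np.float64(0.5562023493914944), np.float64(0.3227697631096913), 0.16) [ 6.72 36.08  0.18]
(np.float64(0.5562023493914944), np.float64(0.3227697631096913), 0.046) [ 6.72 36.08 11.58]
```

The reading is near 400 g, so I'll take more samples.

```bash
python3 - <<'E'
from h import *
f=[]
for k in range(30): imaging.get_image("top"); f.append(arm.observe()["force"][2])
print(np.mean(f)/9.81*1000,np.std(f)/30**.5/9.81*1000)
E
```

```text
-395.9355594792376 8.096750384361645
```

It averages about 396 g, within the either-tray band (340–460 g). That is below 400, so it goes in the green tray.

>>> jog_arm:
  moves:
    - {"fingers": 1, "xyz": [-4, -6, 0], "angular": [0, 0, 0]}
    - {"fingers": 1, "xyz": [-7, -10.5, 0], "angular": [0, 0, 0]}
    - {"fingers": 1, "xyz": [-10, -15, 0], "angular": [0, 0, 0]}
    - {"fingers": 1, "xyz": [-13, -19.6, 0], "angular": [0, 0, 0]}
    - {"fingers": 1, "xyz": [-15, -22.6, 0], "angular": [0, 0, 0]}
    - {"fingers": 1, "xyz": [-16.2, -24.5, 0], "angular": [0, 0, 0]}
    - {"fingers": 1, "xyz": [-16.2, -24.5, 2], "angular": [0, 0, 0]}
    - {"fingers": 1, "xyz": [-16.2, -24.5, 5], "angular": [0, 0, 0]}
    - {"fingers": 1, "xyz": [-16.2, -24.5, 8], "angular": [0, 0, 0]}
    - {"fingers": 1, "xyz": [-16.2, -24.5, 9], "angular": [0, 0, 0]}
    - {"fingers": 1, "xyz": [-16.2, -24.5, 9], "angular": [0, 0, 0]}
    - {"fingers": 1, "xyz": [-16.2, -24.5, 9], "angular": [0, 0, 0]}

```text
clock: 8.3
position: [0.5186, -0.3241, 0.0729]
ee_rot: [0.656, 3.071, -0.001]
force: [-0.3, 0.4, -3.9]
width: 0.6
```

```bash
python3 - <<'E'
from h import *
go((.5183,-.3239,.0475))
i=imaging.get_image("scene");cv2.imwrite("pics/s2.png",cv2.resize(i[150:480,60:500,::-1],None,fx=1.7,fy=1.7))
E
```

```text
clock 8.3 pos [ 0.5186 -0.3241  0.0729] F [-0.31  0.43 -3.9 ] w 0.6 q [ 0.23  0.61  0.36  1.8  -0.3   0.78  1.89]
(0.5183, -0.3239, 0.0475) [0.04 0.01 2.54]
```

View pics/s2.png

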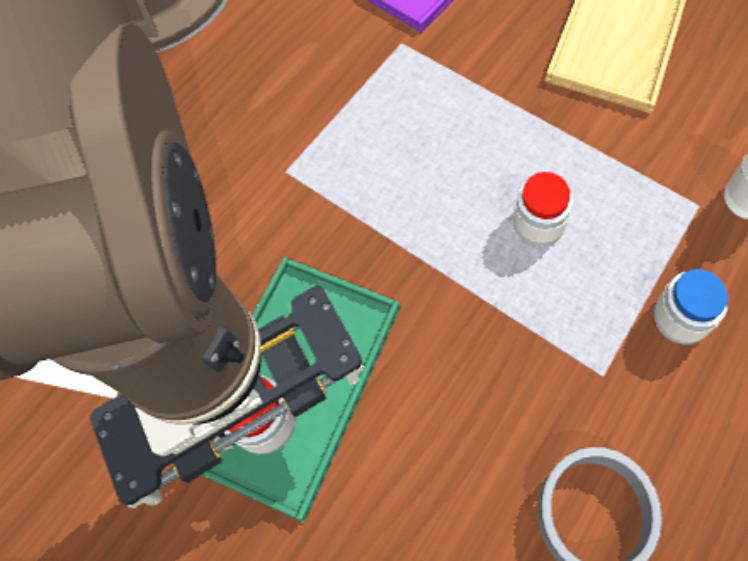

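The tin, at crop (265,420), hangs over the lower end of the green tray and inside its walls. I'll lower it and release.

>>> jog_arm:
  moves:
    - {"fingers": 1, "xyz": [0, 0, 1], "angular": [0, 0, 0]}
    - {"fingers": 1, "xyz": [0, 0, 1.8], "angular": [0, 0, 0]}
    - {"fingers": 1, "xyz": [0, 0, 2.2], "angular": [0, 0, 0]}
    - {"fingers": 1, "xyz": [0, 0, 2.4], "angular": [0, 0, 0]}
    - {"fingers": 1, "xyz": [0, 0, 2.5], "angular": [0, 0, 0]}
    - {"fingers": 1, "xyz": [0, 0, 2.5], "angular": [0, 0, 0]}
    - {"fingers": 1, "xyz": [0, 0, 2.5], "angular": [0, 0, 0]}

```text
clock: 9.22
position: [0.5175, -0.3236, 0.0479]
ee_rot: [-0.656, -3.072, -0.001]
force: [-5.1, 4.3, 11.7]
width: 0.603
```

Contact. Releasing and rising.

>>> jog_arm:
  moves:
    - {"fingers": -1, "xyz": [0, 0, -0.1], "angular": [0, 0, 0]}
    - {"fingers": -1, "xyz": [0, 0, -0.1], "angular": [0, 0, 0]}
    - {"fingers": -1, "xyz": [0, 0, -0.1], "angular": [0, 0, 0]}
    - {"fingers": -1, "xyz": [0, 0, -0.1], "angular": [0, 0, 0]}
    - {"fingers": -1, "xyz": [0, 0, -0.1], "angular": [0, 0, 0]}
    - {"fingers": -1, "xyz": [0, 0, -3], "angular": [0, 0, 0]}
    - {"fingers": -1, "xyz": [0, 0, -7], "angular": [0, 0, 0]}
    - {"fingers": -1, "xyz": [0, 0, -12], "angular": [0, 0, 0]}
    - {"fingers": -1, "xyz": [0, 0, -12], "angular": [0, 0, 0]}
    - {"fingers": -1, "xyz": [0, 0, -12], "angular": [0, 0, 0]}

```text
clock: 10.48
position: [0.5177, -0.3235, 0.1663]
ee_rot: [-0.656, -3.072, -0.001]
force: [-0.8, 1.6, -0.7]
width: 1.003
```

```bash
python3 - <<'E'
from h import *
f=[]
for k in range(10): imaging.get_image("top"); f.append(arm.observe()["force"][2])
print("baseline z",np.mean(f[3:]))
go((.616,-.0045,.168),(.616,-.0045,.0415))
E
```

```text
baseline z -0.24535118622734212
clock 10.975 pos [ 0.5178 -0.3238  0.1665] F [-0.21 -0.03 -0.94] w 1.0 q [ 0.19  0.5   0.41  1.73 -0.24  0.96  1.84]
(0.616, -0.0045, 0.168) [ 4.08 33.16 -0.15]
(0.616, -0.0045, 0.0415) [ 4.08 33.16 12.5 ]
```

The baseline puts the first tin at about 370–396 g, so green is right. Now the second tin.

>>> jog_arm:
  moves:
    - {"fingers": -1, "xyz": [4.1, 33.2, 0], "angular": [0, 0, 0]}
    - {"fingers": -1, "xyz": [4.1, 33.2, 0], "angular": [0, 0, 0]}
    - {"fingers": -1, "xyz": [4.1, 33.2, 0], "angular": [0, 0, 0]}
    - {"fingers": -1, "xyz": [4.1, 33.2, 0], "angular": [0, 0, 0]}
    - {"fingers": -1, "xyz": [4.1, 33.2, 0], "angular": [0, 0, 0]}
    - {"fingers": -1, "xyz": [4.1, 33.2, 0], "angular": [0, 0, 0]}
    - {"fingers": -1, "xyz": [4.1, 33.2, 0], "angular": [0, 0, 0]}
    - {"fingers": -1, "xyz": [4.1, 33.2, 4], "angular": [0, 0, 0]}
    - {"fingers": -1, "xyz": [4.1, 33.2, 4], "angular": [0, 0, 0]}
    - {"fingers": -1, "xyz": [4.1, 33.2, 4], "angular": [0, 0, 0]}

```text
clock: 12.22
position: [0.6162, -0.0059, 0.1277]
ee_rot: [0.66, 3.071, -0.001]
force: [1.0, 0.0, 0.7]
width: 0.997
```

```bash
python3 - <<'E'
from h import *
go((.616,-.0045,.0415))
i=imaging.get_image("scene");cv2.imwrite("pics/s3.png",cv2.resize(i[150:480,60:500,::-1],None,fx=1.7,fy=1.7))
E
```

```text
clock 12.225 pos [ 0.6162 -0.0059  0.1277] F [0.95 0.01 0.68] w 0.997 q [-0.33  0.55  0.37  1.75 -0.24  0.89  1.29]
(0.616, -0.0045, 0.0415) [0.09 0.12 8.62]
```

View pics/s3.png

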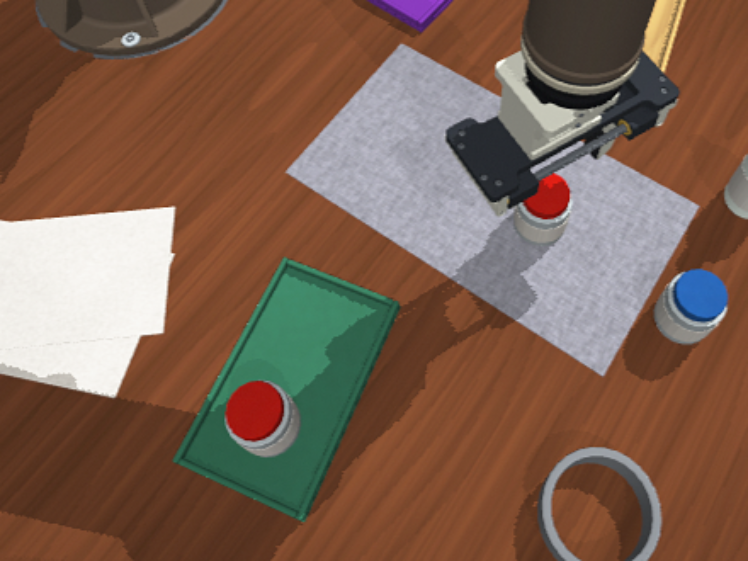

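The first tin stands in the green tray with its lid at crop (255,410), and the open jaws are above the second tin at (547,200). Descend, grip and lift.

>>> jog_arm:
  moves:
    - {"fingers": -1, "xyz": [0, 0, 3], "angular": [0, 0, 0]}
    - {"fingers": -1, "xyz": [0, 0, 6], "angular": [0, 0, 0]}
    - {"fingers": -1, "xyz": [0, 0, 8], "angular": [0, 0, 0]}
    - {"fingers": -1, "xyz": [0, 0, 8.5], "angular": [0, 0, 0]}
    - {"fingers": -1, "xyz": [0, 0, 8.5], "angular": [0, 0, 0]}
    - {"fingers": -1, "xyz": [0, 0, 8.5], "angular": [0, 0, 0]}
    - {"fingers": 1, "xyz": [0, 0, 8.5], "angular": [0, 0, 0]}
    - {"fingers": 1, "xyz": [0, 0, 8.5], "angular": [0, 0, 0]}
    - {"fingers": 1, "xyz": [0, 0, 8.5], "angular": [0, 0, 0]}
    - {"fingers": 1, "xyz": [0, 0, 8.5], "angular": [0, 0, 0]}
    - {"fingers": 1, "xyz": [0, 0, 8.5], "angular": [0, 0, 0]}
    - {"fingers": 1, "xyz": [0, 0, 8.5], "angular": [0, 0, 0]}

```text
clock: 13.78
position: [0.6161, -0.0039, 0.0417]
ee_rot: [0.656, 3.072, 0.0]
force: [-0.3, 1.5, 0.7]
width: 0.607
```

>>> jog_arm:
  moves:
    - {"fingers": 1, "xyz": [0, 0, -2], "angular": [0, 0, 0]}
    - {"fingers": 1, "xyz": [0, 0, -5], "angular": [0, 0, 0]}
    - {"fingers": 1, "xyz": [0, 0, -9], "angular": [0, 0, 0]}
    - {"fingers": 1, "xyz": [0, 0, -12], "angular": [0, 0, 0]}
    - {"fingers": 1, "xyz": [0, 0, -12], "angular": [0, 0, 0]}
    - {"fingers": 1, "xyz": [0, 0, -12], "angular": [0, 0, 0]}
    - {"fingers": 1, "xyz": [0, 0, -12], "angular": [0, 0, 0]}
    - {"fingers": 1, "xyz": [0, 0, -12], "angular": [0, 0, 0]}

```text
clock: 14.78
position: [0.6154, -0.0041, 0.1605]
ee_rot: [-0.656, -3.07, 0.001]
force: [-0.3, 0.1, -7.0]
width: 0.604
```

```bash
python3 - <<'E'
from h import *
f=[]
for k in range(20): imaging.get_image("top"); f.append(arm.observe()["force"][2])
print("g",-np.mean(f[4:])/9.81*1000,np.std(f[4:])/4/9.81*1000)
go(*[tuple(slot((.508,-.277),12.4,.048))+(.0475,),tuple(slot((.567,.276),13,0))+(.0475,)])
print(proj("scene",(.5178,-.3238,.078)),tins("scene"))
E
```

```text
g 659.0974258809717 12.84767227446497
clock 15.775 pos [ 0.6161 -0.004   0.1617] F [ 0.25  0.3  -5.94] w 0.607 q [-0.34  0.51  0.38  1.72 -0.23  0.96  1.28]
(np.float64(0.49769270429598095), np.float64(-0.23011973063995997), 0.0475) [  1.57 -25.47  11.42]
(np.float64(0.567), np.float64(0.276), 0.0475) [15.92 23.55 11.42]
[208.86032894 391.34953105] [(array([209., 391.]), 785.0, array([ 0.5154, -0.3231,  0.072 ]))]
```

At about 650 g the second tin is heavy, so it goes in the wood tray. The first tin's lid lies exactly where an upright tin's would, at (209,391).

>>> jog_arm:
  moves:
    - {"fingers": 1, "xyz": [3, 4.5, 0], "angular": [0, 0, 0]}
    - {"fingers": 1, "xyz": [6, 9, 0], "angular": [0, 0, 0]}
    - {"fingers": 1, "xyz": [9, 13.5, 0], "angular": [0, 0, 0]}
    - {"fingers": 1, "xyz": [12, 18, 0], "angular": [0, 0, 0]}
    - {"fingers": 1, "xyz": [14.5, 21.5, 0], "angular": [0, 0, 0]}
    - {"fingers": 1, "xyz": [15.9, 23.5, 0], "angular": [0, 0, 0]}
    - {"fingers": 1, "xyz": [15.9, 23.5, 2], "angular": [0, 0, 0]}
    - {"fingers": 1, "xyz": [15.9, 23.5, 5], "angular": [0, 0, 0]}
    - {"fingers": 1, "xyz": [15.9, 23.5, 8], "angular": [0, 0, 0]}
    - {"fingers": 1, "xyz": [15.9, 23.5, 9], "angular": [0, 0, 0]}
    - {"fingers": 1, "xyz": [15.9, 23.5, 9], "angular": [0, 0, 0]}
    - {"fingers": 1, "xyz": [15.9, 23.5, 9], "angular": [0, 0, 0]}

```text
clock: 17.32
position: [0.5679, 0.2757, 0.0731]
ee_rot: [0.656, 3.071, 0.002]
force: [0.3, -0.0, -6.8]
width: 0.604
```

```bash
python3 - <<'E'
from h import *
go((.567,.276,.0477))
i=imaging.get_image("scene");cv2.imwrite("pics/s4.png",cv2.resize(i[50:300,240:560,::-1],None,fx=2,fy=2))
E
```

```text
clock 17.325 pos [0.5679 0.2757 0.0731] F [ 0.33 -0.04 -6.75] w 0.604 q [-0.75  0.63  0.32  1.75 -0.26  0.8   0.85]
(0.567, 0.276, 0.0477) [ 0.1  -0.02  2.54]
```

View pics/s4.png

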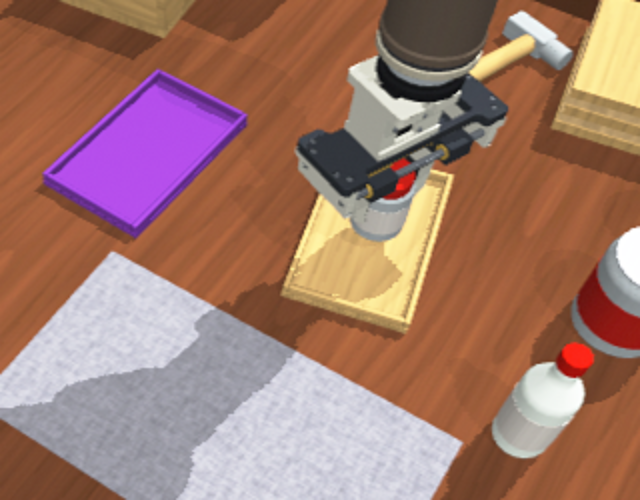

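The tin, at crop (380,215), is over the middle of the wood tray. I'll lower it, set it down and release.

>>> jog_arm:
  moves:
    - {"fingers": 1, "xyz": [0, 0, 1], "angular": [0, 0, 0]}
    - {"fingers": 1, "xyz": [0, 0, 1.8], "angular": [0, 0, 0]}
    - {"fingers": 1, "xyz": [0, 0, 2.2], "angular": [0, 0, 0]}
    - {"fingers": 1, "xyz": [0, 0, 2.4], "angular": [0, 0, 0]}
    - {"fingers": 1, "xyz": [0, 0, 2.5], "angular": [0, 0, 0]}
    - {"fingers": 1, "xyz": [0, 0, 2.5], "angular": [0, 0, 0]}
    - {"fingers": 1, "xyz": [0, 0, 2.5], "angular": [0, 0, 0]}

```text
clock: 18.25
position: [0.5666, 0.2752, 0.0477]
ee_rot: [-0.656, -3.072, -0.0]
force: [-5.7, -2.7, 6.2]
width: 0.605
```

>>> jog_arm:
  moves:
    - {"fingers": -1, "xyz": [0, 0, -0.1], "angular": [0, 0, 0]}
    - {"fingers": -1, "xyz": [0, 0, -0.1], "angular": [0, 0, 0]}
    - {"fingers": -1, "xyz": [0, 0, -0.1], "angular": [0, 0, 0]}
    - {"fingers": -1, "xyz": [0, 0, -0.1], "angular": [0, 0, 0]}
    - {"fingers": -1, "xyz": [0, 0, -0.1], "angular": [0, 0, 0]}
    - {"fingers": -1, "xyz": [0, 0, -3], "angular": [0, 0, 0]}
    - {"fingers": -1, "xyz": [0, 0, -7], "angular": [0, 0, 0]}
    - {"fingers": -1, "xyz": [0, 0, -12], "angular": [0, 0, 0]}
    - {"fingers": -1, "xyz": [0, 0, -18], "angular": [0, 0, 0]}
    - {"fingers": -1, "xyz": [0, 0, -20], "angular": [0, 0, 0]}
    - {"fingers": -1, "xyz": [0, 0, -20], "angular": [0, 0, 0]}
    - {"fingers": -1, "xyz": [0, 0, -20], "angular": [0, 0, 0]}

```text
clock: 19.75
position: [0.5663, 0.2752, 0.2453]
ee_rot: [-0.656, -3.071, 0.002]
force: [0.4, 0.2, 0.2]
width: 0.999
```

```bash
python3 - <<'E'
from h import *
go(); print(proj("scene",(.5666,.2752,.078)),proj("scene",(.5178,-.3238,.078)),tins("scene"))
f=[]
for k in range(8): imaging.get_image("top"); f.append(arm.observe()["force"][2])
print("baseline",np.mean(f))
i=imaging.get_image("scene");cv2.imwrite("pics/s5.png",i[:,:,::-1])
E
```

```text
clock 19.75 pos [0.5663 0.2752 0.2453] F [0.38 0.25 0.16] w 0.999 q [-0.8   0.45  0.39  1.58 -0.19  1.15  0.78]
[431.93306858 144.34763896] [208.86032894 391.34953105] [(array([210., 391.]), 840.5, array([ 0.5165, -0.323 ,  0.072 ])), (array([528., 229.]), 204.0, array([0.7951, 0.197 , 0.072 ])), (array([556., 213.]), 531.5, array([0.8244, 0.2583, 0.072 ])), (array([431., 147.]), 362.0, array([0.5667, 0.274 , 0.072 ])), (array([609.,   4.]), 197.0, array([0.7203, 0.9555, 0.072 ]))]
baseline -0.007230421098530518
```

View pics/s5.png

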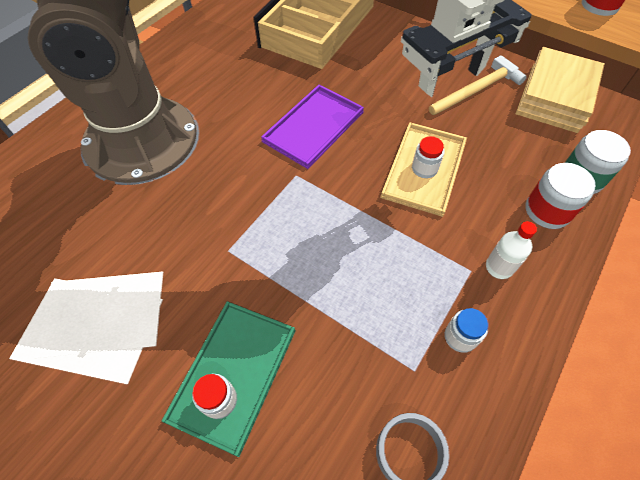

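Both tins stand upright in their trays, with lids at (211,391) and (431,147), and the gripper is clear. Handing in.

```bash
python3 -c "
from cell import job; print(job.sign_off())"
```

```text
the job is handed in; nothing more can be done
None
```

I placed both red-lidded tins and handed the job in at about 20 s on the clock; the sign-off gave no verdict.

- **First tin (near one):** It read about 396 g on the wrist, or 370–396 g allowing for a no-load reading of about -0.25 N. That is close to the 400 g line but well inside the 340–460 g band where either tray will do. I stood it in the green tray, near one end.
- **Second tin:** It read about 660 g, clearly heavy. I stood it in the middle of the wooden tray.

**Last checks:** In the final picture both tins stand upright inside their trays. Their lid centres are within about 3 pixels of where upright tins would show, and the gripper was open and about 20 cm clear.

**Disagreements:** The no-load force readings drifted between about -0.25 and 0 N, which shifts the weights by up to 25 g, not enough to change either placing. At set-down the wrist briefly showed 6–12 N upward and about 6 N sideways, far below the limits. Neither tin visibly shifted.

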